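# Wake the settled slip and set up the strainer jar

## Robot

A 7-joint arm with a two-finger parallel gripper is mounted at the origin on the work surface. World frame = base frame: x ahead of the robot, y to its left, z up, the work surface at z = 0. Lengths are in mm, angles in rad, forces in N, time in s.
With the tool pointing down it reaches from about 400 to 875 mm from the base axis. Payload 4.4 kg.
Tool frame: the origin (TCP) lies at the very end of the fingers, on their centre line; the grasp point (between the pads) lies 19 mm behind it; z points along the fingers, y is the line along which they close (so a half turn about z gives the same grasp; the last joint's range is limited). The gripper opens to 85 mm and grips with 20 to 120 N. Pads are 22 mm wide; open, the fingers measure 114 mm over their backs; the gripper's body (76 mm by 85 mm) begins 54 mm behind the grasp point. The pads swing forward as they close: fully open they stand 13 mm farther back than shut.
Start: joints at [1.086, 0.628, 0.038, 1.517, -0.027, 0.996, -0.02], TCP at [264.36, -593.828, 231.313] pointing down, gripper open.
Joint ranges: [-3.06, 3.06], [-0.37, 2.12], [-1.25, 1.32], [0.18, 2.47], [-1.1, 4.24], [0.23, 1.98], [-2.94, 2.94]. Speed limits (rad/s): [2.57, 2.57, 3.14, 3.14, 3.14, 3.14, 3.14].

## Interface

Orientations are given as [roll, pitch, yaw] about the fixed x, y, z axes, in that order (R = Rz(yaw) Ry(pitch) Rx(roll)).
In Python, from cell import ctrl gives the robot as it stands.
- The arm moves only by the tool step_arm, never from a script. Its argument "series" is a list that holds one entry, the list of rows, each a list of 7 numbers: the turn, a rotation vector about the tool's x, y, z as a fraction of full scale, then the shift along the tool's x, y, z as a fraction of full scale, then the closure, from 0 (fully open) to 1 (shut). In form: [[[ax, ay, az, tx, ty, tz, gripper], ...]]. A call has 1 to 12 rows; each row shifts and turns the commanded pose from where the row before left it, along the tool's axes as they then stand; what a row does not reach is not made up. Full scale, the value 1, is 150 mm for a shift and 45 degrees for a turn. A row lasts 1/10 s, in which the tool goes at most 50 mm and 8.59 degrees, less where a joint would pass 70% of its speed; a pose out of reach is approached as far as the arm can. A call with a number of a shift or a turn outside -1 to 1 is refused whole. A call with a gripper value outside its range is refused whole. The fingers move at their own pace and stop on an object; the grip force is fixed at half the most. Time passes only in rows, so rows that do not move let the fingers close. It gives the time, the measured TCP pose, the force, the opening and the grip force at its end, in the units of the state.
- ctrl.read_state(): the state, without advancing time (a new reading comes with each control period).
- ctrl.get_image(name): name is "side" or "top"; returns a dict with "img" (480x640x3 uint8, red, green, blue), "fx", "fy", "cx", "cy" (pixels), "R" (3x3) and "t" (3): a world point X has camera coordinates R X + t. Camera axes: x right, y down, z forward; pixel columns grow to the right and rows downward; lengths in mm; the calibration is good to about 2 mm. A picture is of the moment at which its call begins. There is no depth.
- ctrl.finish_job(): hands the job in; it is judged then, once.
Trained networks look in a picture, given as the dict that the camera call returned (one of the last four; its "shot" number tells which), for a name from the list of things; names that differ only in an ending like _2 or _b are one class to them, and where a whole thing is asked for, a point or a joint stands for the part that bears it (a point fixed in the world has none). Each returns a list of dicts, best first, with "score" (0 to 1); they miss things now and then, are a little off and sometimes report something else, mostly with a low value. They report only what shows in the picture. A call takes as long as a camera call. They do not tell look-alikes from the thing itself.
- ctrl.recognise(picture, thing): "centre" ([column, row] in pixels, amid what is visible of it).
The state is a dict: "clock": time; "qpos": joint angles; "qd": joint speeds; "tau": joint torques, N m; "eef_pos": TCP position; "tool_rot": TCP orientation; "force": force on the tool from outside, world axes, zero at the start; "torque": the same for the moment, N m; "width": finger opening in mm; "gripper_force": force on a finger pad.
Only numpy, scipy, OpenCV 4.12 (cv2) and the standard library are available. Lean on these libraries where they do the work, as an engineer would, in place of code of your own. Each camera call takes 0.05 s, during which the arm holds its last target. There are 200 camera calls.

## Task

The slip in the stoppered blue bottle has settled: turn the bottle upside down and keep it so for about two seconds, then set it down gently, upright, wholly on the cork mat of the dark wooden stand, and let go. After that, take the yellow-collared cone strainer out of its wooden rest and seat it fully home in the mouth of the squat clay jar, square and with its collar flat on the rim, and let go, keeping the jar upright where it stands and leaving the other things on the table alone.

Things in the scene. Friction and masses are not known exactly. Their poses are not given: they have to be found in the camera images.
- bottle: Closed slip bottle, glossy blue ceramic, white band near the foot, fixed cork-coloured stopper; 0.3 to 0.5 kg. Stands on the firebrick at the start. Origin: centre of its underside; z along its axis to the stopper. Height 170 mm: straight round body of 50 mm diameter up to 118 mm, shoulder, neck of 24 mm diameter at 138 to 150 mm, stopper of 28 mm diameter on top. Centre of mass about 70 mm up.
- brick: Pale yellow firebrick, fixed, 115 x 115 mm, 64 mm high, on which the bottle stands at the start (about its middle). Origin: centre of its underside.
- mat_center (a point): Centre of the upper face of the cork mat, a cork disc of 90 mm diameter in the middle of the dark wooden stand, 55 mm above the table. z points up.
- stand: Dark wooden stand, fixed, 120 x 120 mm, 50 mm high, with the 5 mm thick cork mat in the middle of its top. Origin: centre of its underside. Either the stand is on the left and the firebrick on the right, or the other way round.
- strainer: Cone strainer, 80 to 110 g: yellow collar (60 mm outer diameter, 30 mm high, wall 4 mm, hollow 27 mm deep with a dark mesh floor) over a steel cone that tapers from 44 mm diameter at the collar to 24 mm at the tip, 45 mm below. Origin: centre of the tip face (lowest); z up along its axis. Collar's flat lower face at z 45 mm, top edge at 75 mm. Hangs in the rest at the start, collar flat on the rest's top.
- rest: Pale wooden rest block, fixed, 90 x 90 mm, 55 mm high, with a 48 mm hole straight down through its middle in which the strainer hangs. Origin: centre of its underside.
- jar: The squat clay receiving jar, loose, about 0.4 to 0.6 kg, 90 mm diameter, 85 mm high, narrowing over the last 25 mm to a flat rim of 68 mm outer diameter. Origin: centre of its underside, z up. Stands on the table, on the other side of the middle from the rest (left or right).
- jar_rim (a point): Centre of the jar's mouth at rim height, 85 mm above its underside; z up. The mouth is a tapered hole, about 49 mm across at the rim and 30 mm across 42 mm down, with the cone's own taper and about 2.5 mm play all round; the strainer's collar comes to lie flat on the rim (strainer origin then 45 mm below this point).
- teapot: Bystander: small dark brown teapot, about 90 mm wide plus spout and handle (spout to +y, handle to -y of its own frame), 77 mm high, beyond the working area. Origin: centre of its underside.
- cup_stack: Bystander: stack of three nested clay cups, 64 mm diameter, 74 mm high. Origin: centre of its underside.
- teacup: Bystander: single open clay cup, 72 mm diameter at the rim, 42 mm high, between the robot and the jar and rest. Origin: centre of its underside.
- brush: Bystander: brush lying on the table. Origin: on it, at table height.
- spatula: Bystander: modelling spatula lying on the table on the left, beyond the working area. Origin: on it, at table height.
- glaze_jar: Bystander: small green glass jar with a black cap, 60 mm diameter, 75 mm high. Origin: centre of its underside.
There are look-alikes about, which are no part of the job. Leave any purple look-alike of the strainer alone.

How it is judged (in metres and radians):
On the way, in this order (a step that is already met when the one before it is completed fails the run):
1. the bottle is upside down (its axis within about 35 degrees of straight down) for 1.2 s (angle between bottle's own z axis and vertical above 2.53 rad), for 1.2 s.
2. the bottle stands upright, wholly on the cork mat, at rest and let go (horizontal distance between bottle and mat_center below 0.02 m and z of bottle in the frame of mat_center between -0.004 and 0.004 m and angle between bottle's own z axis and vertical below 0.1 rad and linear speed of bottle below 0.03 m/s and contact force between the fingers and bottle below 0.05 N), for 0.3 s.
3. the strainer is seated in the jar's mouth with its collar flat on the rim, at rest and let go (horizontal distance between strainer and jar_rim below 0.0045 m and z of strainer in the frame of jar_rim below -0.042 m and angle between the z axis of strainer and the z axis of jar, either way round below 0.06 rad and angle between each of strainer, jar's own z axis and vertical below 0.1 rad and linear speed of each of strainer, jar below 0.03 m/s and contact force between the fingers and strainer below 0.05 N), for 0.3 s.
At the end, for the whole second after the job is handed in: The bottle stands upright (within 0.1 rad) on the cork mat, its axis within 20 mm of the mat's centre; the strainer is in the jar's mouth, its axis within 4.5 mm of the mouth's centre and 0.06 rad of the jar's axis, its collar within 3 mm of the rim; the jar is upright; all are at rest and released (all of step 2 and all of step 3); the robot touches nothing.
It fails at once if the bottle is let go over the stand from more than 15 mm above the mat (contact force between the fingers and bottle below 0.02 N and horizontal distance between bottle and mat_center below 0.08 m and z of bottle in the frame of mat_center above 0.015 m).
It fails at once if the bottle is banged down on the stand or the firebrick (more than 60 N) (contact force between bottle and stand above 60 N or contact force between bottle and brick above 60 N).
It fails at once if the jar is tipped by more than 0.3 rad or pushed more than 60 mm from where it stood (angle between jar's own z axis and vertical above 0.3 rad or distance of jar from where it was at the start of the episode above 0.06 m).
It fails at once if a bystander (teapot, cups, brush, spatula, green jar) is moved by more than 30 mm (distance of any of teapot, cup_stack, teacup, brush, spatula, glaze_jar from where it was at the start of the episode above 0.03 m).
It also fails if it takes over 72 s, if anything falls off the work surface, if the arm or the gripper's body presses on something with over 40 N, if the wrist force passes 120 N, or if a joint passes its speed limit or range.

## Working session

There is one attempt and no reset: what is moved stays moved. The work goes in short steps, Python scripts to look and compute and a tool call to move; the robot and the scene stay as the last step left them, time stands still between calls to the robot, and variables do not carry over. Pictures are saved under pics/ and viewed, at most 11 in all, crops included, and the job is handed in when it is done.

Besides the shell and the picture viewer there is one more tool, called after "Emit:" as name(argument=value, ...) on one line, values as JSON. step_arm: Moves the arm, as the interface text tells. Shift numbers are shares of 150 mm and turn numbers shares of 45 degrees, none past 1 either way. Its arguments: {"type":"object","properties":{"series":{"type":"array","items":{"type":"array","items":{"type":"array","items":{"type":"number","minimum":-1,"maximum":1}}}}},"required":["series"]}

```bash
mkdir -p pics; ls; cat > h.py <<'E'
import numpy as np, cv2
from cell import ctrl
def shot(n): return ctrl.get_image(n)
def save(p,f): cv2.imwrite(f,p["img"][:,:,::-1])
def onz(p,uv,z):
    R=np.array(p["R"]);t=np.array(p["t"]).ravel();C=-R.T@t
    d=R.T@np.array([(uv[0]-p["cx"])/p["fx"],(uv[1]-p["cy"])/p["fy"],1.]);return C+d*(z-C[2])/d[2]
def tri(p,a,q,b):
    A=[];y=[]
    for P,uv in((p,a),(q,b)):
        R=np.array(P["R"]);t=np.array(P["t"]).ravel();C=-R.T@t
        d=R.T@np.array([(uv[0]-P["cx"])/P["fx"],(uv[1]-P["cy"])/P["fy"],1.]);d/=np.linalg.norm(d)
        M=np.eye(3)-np.outer(d,d);A.append(M);y.append(M@C)
    return np.linalg.solve(sum(A),sum(y))
def proj(P,X):
    c=np.array(P["R"])@np.array(X)+np.array(P["t"]).ravel();return [P["fx"]*c[0]/c[2]+P["cx"],P["fy"]*c[1]/c[2]+P["cy"]]
E
python3 - <<'E'
from h import *
P={n:shot(n) for n in("side","top")}
for n,p in P.items():
    save(p,f"pics/{n}0.png");print(n,"C",(-np.array(p["R"]).T@np.array(p["t"]).ravel()).round(),p["fx"])
zm={"bottle":85,"brick":64,"stand":55,"mat_center":55,"strainer":75,"rest":55,"jar":85,"teacup":42,"teapot":40,"cup_stack":40,"glaze_jar":75}
for k,z in zm.items():
    for n,p in P.items():
        for r in ctrl.recognise(p,k)[:3]: print(k,n,np.round(r["centre"]),round(r["score"],2),onz(p,r["centre"],z).round())
s=ctrl.read_state();print(s["eef_pos"],s["tool_rot"],s["width"],s["clock"])
E
```

```text
pics
side C [ 363. -635.  860.] 456.51572536065737
top C [ 441.   -2. 1212.] 513.1921599603729
bottle side [344. 362.] 0.89 [ 517. -296.   85.]
bottle top [460. 267.] 0.93 [ 512. -343.   85.]
bottle top [359. 242.] 0.33 [ 572. -121.   85.]
brick side [338. 399.] 0.68 [ 486. -348.   64.]
brick top [441. 273.] 0.72 [ 501. -307.   64.]
stand side [260. 172.] 0.7 [496. 297.  55.]
stand top [157. 280.] 0.83 [497. 330.  55.]
stand top [455. 189.] 0.33 [ 694. -351.   55.]
mat_center side [261. 172.] 0.87 [498. 298.  55.]
mat_center side [284. 225.] 0.56 [506.  94.  55.]
mat_center top [162. 278.] 0.94 [500. 320.  55.]
strainer side [288. 322.] 0.74 [ 442. -177.   75.]
strainer side [342. 288.] 0.69 [ 571. -135.   75.]
strainer side [338. 399.] 0.41 [ 484. -352.   75.]
strainer top [381. 298.] 0.83 [ 447. -168.   75.]
strainer top [360. 241.] 0.76 [ 576. -124.   75.]
rest side [336. 305.] 0.76 [ 550. -157.   55.]
rest top [354. 256.] 0.74 [ 543. -112.   55.]
rest top [257. 272.] 0.4 [510. 106.  55.]
jar side [280. 226.] 0.76 [491.  66.  85.]
jar top [257. 274.] 0.74 [505. 104.  85.]
teacup side [263. 272.] 0.56 [427. -19.  42.]
teacup top [309. 312.] 0.78 [419.  -8.  42.]
teacup top [218. 204.] 0.59 [671. 199.  42.]
teapot side [377. 236.] 0.9 [708.   1.  40.]
teapot top [299. 185.] 0.97 [713.   9.  40.]
cup_stack side [330. 188.] 0.71 [657. 195.  40.]
cup_stack top [219. 204.] 0.83 [671. 196.  40.]
cup_stack top [459. 268.] 0.52 [ 515. -355.   40.]
glaze_jar side [447. 374.] 0.78 [ 687. -370.   75.]
glaze_jar top [455. 186.] 0.61 [ 697. -344.   75.]
[ 264.38442217 -593.8221888   231.33023678] [ 3.14153169e+00 -5.72244872e-05  4.18766594e-01] 85.54221809947975 1.2
```

View pics/side0.png

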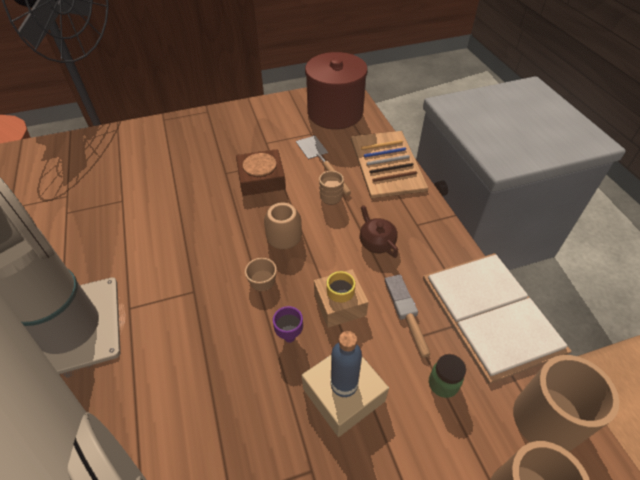

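View pics/top0.png

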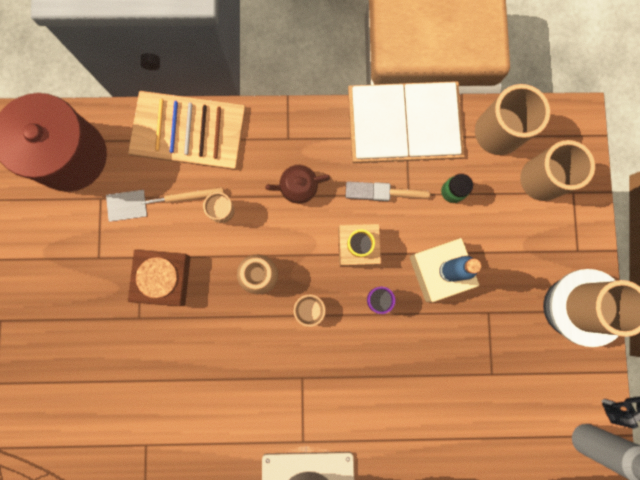

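The side view shows the bottle (347,365) on the brick, the yellow strainer in its rest (342,288), the jar (283,225) and the stand with its mat (262,172). The purple decoy is at (288,322). The top view agrees: bottle (460,268), strainer (360,241), jar mouth (257,270), mat (157,278). Next I refine these positions by colour.

```bash
cat >> h.py <<'E'
def mask(p,lo,hi,roi):
    h=cv2.cvtColor(p["img"],cv2.COLOR_RGB2HSV);m=cv2.inRange(h,np.array(lo),np.array(hi));k=np.zeros_like(m);x0,y0,x1,y1=roi;k[y0:y1,x0:x1]=255;return m&k
def hull(m):
    c=max(cv2.findContours(m,cv2.RETR_EXTERNAL,cv2.CHAIN_APPROX_NONE)[0],key=cv2.contourArea);return cv2.convexHull(c)
E
python3 - <<'E'
from h import *
t=shot("top");s=shot("side")
for n,p in(("top",t),("side",s)):
    print(n,"tcp",np.round(proj(p,[264,-594,231])),np.round(p["R"],3).tolist())
def rep(n,p,m,z):
    h=hull(m);e=cv2.fitEllipse(h);print(n,np.round(e[0],1),np.round(e[1],1),onz(p,e[0],z).round(1))
rep("strainer top",t,mask(t,(22,120,120),(35,255,255),(335,225,385,260)),75-45+55)
rep("strainer side",s,mask(s,(22,120,120),(35,255,255),(320,265,365,310)),75-45+55-8)
rep("stopper top",t,mask(t,(5,80,120),(16,255,255),(464,256,484,274)),230)
for n,p,q in(("mat top",t,(157,278)),("mat side",s,(260,164)),("jar top",t,(257,270)),("jar side",s,(283,212)),("strainer",t,(360,241)),("stopper",t,(473,265)),("stopper",s,(347,338)),("wood",t,(150,320)),("stand",t,(135,260)),("jarbody",t,(243,283)),("dark",t,(259,272))):
    print(n,cv2.cvtColor(p["img"],cv2.COLOR_RGB2HSV)[q[1],q[0]])
big=np.hstack([cv2.resize(t["img"][235:305,125:195],(390,390),interpolation=2),cv2.resize(t["img"][235:305,222:292],(390,390),interpolation=2)])
big=np.vstack([big[:290],cv2.resize(t["img"][230:310,520:640],(780,300))])
cv2.imwrite("pics/c1.png",big[:,:,::-1])
E
```

```text
top tcp [622. 392.] [[-0.016, -1.0, 0.015], [-0.993, 0.014, -0.115], [0.115, -0.017, -0.993]]
side tcp [223. 618.] [[0.951, -0.308, -0.01], [-0.241, -0.724, -0.646], [0.192, 0.617, -0.763]]
strainer top [360.5 242.2] [27.6 27.8] [ 571.5 -125.    85. ]
strainer side [340.3 282.9] [23.  28.1] [ 571.2 -122.6   77. ]
stopper top [478.1 264.6] [18.3 26.8] [ 507.8 -334.8  230. ]
mat top [ 14 139 235]
mat side [ 12 131 185]
jar top [ 14 124 189]
jar side [ 13 117 118]
strainer [13 59 90]
stopper [ 15 134 242]
stopper [ 12 132 180]
wood [ 12 157 174]
stand [ 10 166 134]
jarbody [ 15 129 223]
dark [ 15 123 188]
```

View pics/c1.png

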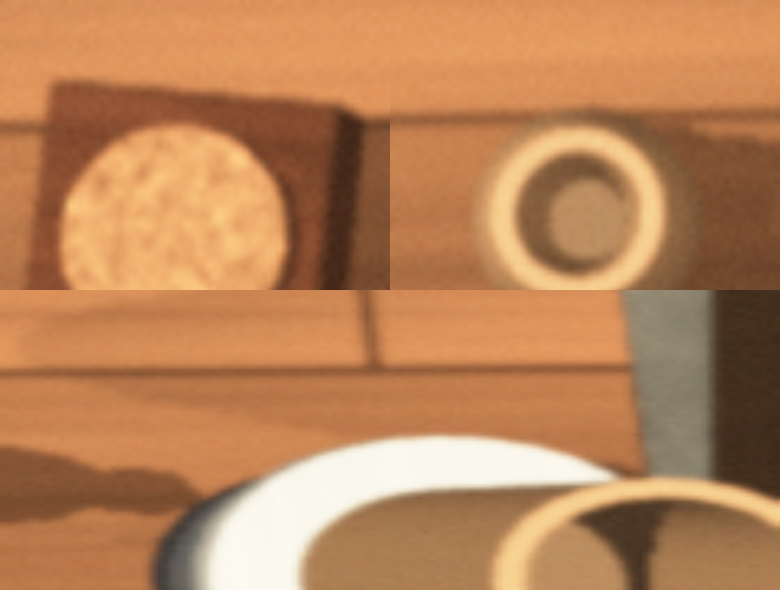

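The crop puts the mat centre at pixel (156.4,278.1) and the jar mouth at (255.6,272.9). A tall vase stands on a white plate around (590,308), so I stay clear of it on the right. First move: lift and swing inwards.

Emit:
step_arm(series=[[[0,0,0,0,0,-0.3,0],[0,0,0,0,0,-0.3,0],[0,0,0,0,0,-0.3,0],[0,0,0,0.18,-0.23,0,0],[0,0,0,0.18,-0.23,0,0],[0,0,0,0.18,-0.23,0,0],[0,0,0,0.18,-0.23,0,0],[0,0,0,0.18,-0.23,0,0],[0,0,0,0.18,-0.23,0,0],[0,0,0,0.18,-0.23,0,0],[0,0,0,0.18,-0.23,0,0]]])

```text
clock: 2.4
eef_pos: [349.6, -252.1, 366.6]
tool_rot: [3.141, -0.0, 0.419]
force: [1.1, 0.7, -0.9]
width: 85.1
gripper_force: 0.0
```

```bash
cat >> h.py <<'E'
import json
def log():
    s=ctrl.read_state();d={k:np.array(s[k]).tolist() for k in("clock","qpos","eef_pos","tool_rot")}
    open("log.jsonl","a").write(json.dumps(d)+"\n");return d
E
python3 - <<'E'
from h import *
d=log();print({k:np.round(v,3).tolist() for k,v in d.items()})
t=shot("top")
for n,uv,z in(("mat",(156.4,278.1),55),("jar",(255.6,272.9),85),("strainer",(360.5,242.2),85),("stopper",(473.5,265.5),234),("purple",(381,300),75)):print(n,onz(t,uv,z).round(1))
s=shot("side");
for n,q in(("mat",(500,322,55)),("jar",(507,108,85)),("bot",(507,-325,64)),("bot",(507,-325,234))):print(n,np.round(proj(s,q)),np.round(proj(t,q)))
E
```

```text
{'clock': 2.4, 'qpos': [0.624, 0.16, -0.076, 1.877, 0.014, 1.105, -0.609], 'eef_pos': [349.604, -252.12, 366.618], 'tool_rot': [3.141, -0.0, 0.419]}
mat [500.6 332.3  55. ]
jar [507.1 107.3  85. ]
strainer [ 571.5 -124.9   85. ]
stopper [ 506.  -324.6  234. ]
purple [ 443.6 -167.9   75. ]
mat [259. 166.] [161. 278.]
jar [282. 212.] [255. 273.]
bot [345. 383.] [449. 270.]
bot [349. 337.] [474. 265.]
```

```bash
cat > kin.py <<'E'
import numpy as np
from scipy.spatial.transform import Rotation as Ro
from scipy.optimize import least_squares
def fk(q,p):
    H,L1,L2,Lt,o1=p;R=np.eye(3);x=np.array([0,0,H]);z=np.array([0,0,1.])
    rz=lambda a:Ro.from_rotvec([0,0,-a]).as_matrix();ry=lambda a:Ro.from_rotvec([0,a,0]).as_matrix()
    R=R@rz(q[0])@ry(q[1]);x=x+R@(z*L1);R=R@rz(q[2])@ry(q[3]);x=x+R@(z*L2);R=R@rz(q[4])@ry(q[5]);x=x+R@(z*Lt);R=R@rz(q[6]);return x,R
E
cat > fit.py <<'E'
from kin import *;import json
D=[dict(qpos=[1.086,.628,.038,1.517,-.027,.996,-.02],eef_pos=[264.36,-593.83,231.3],tool_rot=[3.1415,0,.4188])]+[json.loads(l) for l in open("log.jsonl")]
f=lambda p:np.concatenate([fk(d["qpos"],p)[0]-d["eef_pos"] for d in D])
r=least_squares(f,[330,450,450,300,0]);print(r.x.round(1),f(r.x).round(1).tolist())
for d in D:
    M=fk(d["qpos"],r.x)[1].T@Ro.from_euler("xyz",d["tool_rot"]).as_matrix();print(M.round(2).tolist())
np.save("p.npy",r.x)
E
python3 fit.py
```

```text
[-55023.1    581.6    437.5 -55016.6      0. ] [8.0, 5.3, -4.7, 17.3, 27.2, 4.7]
[[-0.0, -1.0, 0.0], [1.0, -0.0, -0.0], [0.0, 0.0, 1.0]]
[[0.0, -1.0, -0.0], [1.0, 0.0, -0.0], [0.0, -0.0, 1.0]]
```

```bash
cat > or.py <<'E'
from kin import *
O=np.array([[0,-1,0],[1,0,0],[0,0,1.]])
def wrist(az,S,zaz,dn,yaz):
    z=np.array([np.cos(np.radians(zaz))*np.cos(np.radians(dn)),np.sin(np.radians(zaz))*np.cos(np.radians(dn)),-np.sin(np.radians(dn))])
    y=np.array([np.cos(np.radians(yaz)),np.sin(np.radians(yaz)),0]);x=np.cross(y,z);R=np.c_[x,y,z]@O.T
    B=Ro.from_euler("z",az,degrees=True).as_matrix()@Ro.from_rotvec([0,S,0]).as_matrix();M=B.T@R
    # M=Rz(-q5)Ry(q6)Rz(-q7)
    e=Ro.from_matrix(M).as_euler("ZYZ");return -e[0],e[1],-e[2]
for az,yo in((-25,0),(-32,0)):
  for S in(1.8,2.2,2.6):
    for zaz in(-105,-75,-50,-32):
      for dn in(0,20):
        print(az,S,zaz,dn,*[np.round(wrist(az,S,zaz,dn,zaz+s),2) for s in(90,-90)])
E
python3 or.py|head -24
```

```text
-25 1.8 -105 0 [ 1.61  1.4  -0.23] [1.61 1.4  2.91]
-25 1.8 -105 20 [ 1.26  1.33 -0.16] [1.26 1.33 2.98]
-25 1.8 -75 0 [ 1.76  0.89 -0.3 ] [1.76 0.89 2.85]
-25 1.8 -75 20 [1.31 0.84 0.  ] [ 1.31  0.84 -3.14]
-25 1.8 -50 0 [ 2.02  0.49 -0.5 ] [2.02 0.49 2.64]
-25 1.8 -50 20 [1.23 0.43 0.21] [ 1.23  0.43 -2.93]
-25 1.8 -32 0 [ 2.65  0.26 -1.09] [2.65 0.26 2.05]
-25 1.8 -32 20 [0.76 0.17 0.78] [ 0.76  0.17 -2.36]
-25 2.2 -105 0 [ 1.67  1.43 -0.64] [1.67 1.43 2.51]
-25 2.2 -105 20 [ 1.38  1.23 -0.57] [1.38 1.23 2.58]
-25 2.2 -75 0 [ 2.03  1.02 -0.76] [2.03 1.02 2.38]
-25 2.2 -75 20 [ 1.68  0.81 -0.54] [1.68 0.81 2.6 ]
-25 2.2 -50 0 [ 2.47  0.75 -1.04] [2.47 0.75 2.1 ]
-25 2.2 -50 20 [ 2.09  0.47 -0.72] [2.09 0.47 2.42]
-25 2.2 -32 0 [ 2.94  0.64 -1.4 ] [2.94 0.64 1.74]
-25 2.2 -32 20 [ 2.74  0.3  -1.23] [2.74 0.3  1.91]
-25 2.6 -105 0 [ 1.72  1.48 -1.04] [1.72 1.48 2.11]
-25 2.6 -105 20 [ 1.53  1.18 -0.99] [1.53 1.18 2.15]
-25 2.6 -75 0 [ 2.19  1.23 -1.14] [2.19 1.23 2.  ]
-25 2.6 -75 20 [ 2.01  0.92 -1.05] [2.01 0.92 2.09]
-25 2.6 -50 0 [ 2.64  1.08 -1.32] [2.64 1.08 1.82]
-25 2.6 -50 20 [ 2.52  0.75 -1.25] [2.52 0.75 1.9 ]
-25 2.6 -32 0 [ 3.    1.03 -1.5 ] [3.   1.03 1.64]
-25 2.6 -32 20 [ 2.96  0.69 -1.47] [2.96 0.69 1.67]
```

Emit:
step_arm(series=[[[0,0,0,0.28,0,0,0],[0,0,0,0.28,0,0,0],[0,0,0,0.28,0,0,0],[0,0,-0.188,0,0,0,0],[0,0,-0.188,0,0,0,0],[0,0,-0.188,0,0,0,0],[0,0,-0.188,0,0,0,0],[0,0,-0.188,0,0,0,0],[0,0,-0.188,0,0,0,0],[0,0,-0.188,0,0,0,0],[0,0,-0.188,0,0,0,0],[0,0,-0.188,0,0,0,0]]])

```text
clock: 3.7
eef_pos: [464.5, -203.5, 366.4]
tool_rot: [3.142, 0.0, 1.753]
force: [-0.7, -0.5, -0.3]
width: 85.5
gripper_force: 0.0
```

```bash
python3 -c "
from h import *
d=log();print({k:np.round(v,3).tolist() for k,v in d.items()})"
```

```text
{'clock': 3.7, 'qpos': [0.651, 0.305, -0.397, 1.699, 0.127, 1.163, 0.402], 'eef_pos': [464.454, -203.485, 366.356], 'tool_rot': [3.142, 0.0, 1.753]}
```

Emit:
step_arm(series=[[[0,0,-0.16,0,0,0,0],[0,-0.18,0,0,0,0,0],[0,-0.18,0,0,0,0,0],[0,-0.18,0,0,0,0,0],[0,-0.18,0,0,0,0,0],[0,-0.18,0,0,0,0,0],[0,-0.18,0,0,0,0,0],[0,-0.18,0,0,0,0,0],[0,-0.18,0,0,0,0,0]]])

```text
clock: 4.6
eef_pos: [464.2, -202.8, 366.9]
tool_rot: [3.141, 1.109, 1.872]
force: [-0.7, -1.1, -0.2]
width: 85.3
gripper_force: 0.0
```

```bash
python3 -c "
from h import *
d=log();print({k:np.round(v,3).tolist() for k,v in d.items()});print(np.round(__import__('scipy.spatial.transform',fromlist=['x']).Rotation.from_euler('xyz',d['tool_rot']).as_matrix(),3).tolist())"
```

```text
{'clock': 4.6, 'qpos': [-0.073, 0.379, -0.334, 2.271, 1.332, 1.313, -1.054], 'eef_pos': [464.24, -202.784, 366.9], 'tool_rot': [3.141, 1.109, 1.872]}
[[-0.132, 0.955, 0.266], [0.426, 0.297, -0.855], [-0.895, 0.0, -0.446]]
```

```bash
cat > fit.py <<'E'
from kin import *;import json
O=np.array([[0,-1,0],[1,0,0],[0,0,1.]])
rz=lambda a:Ro.from_rotvec([0,0,-a]).as_matrix();ry=lambda a:Ro.from_rotvec([0,a,0]).as_matrix()
def fk2(q,v):  # v: H, elbow (x,z), wrist(x,z), tool (x,z)
    H,ex,ez,wx,wz,tx,tz=v
    R=rz(q[0])@ry(q[1])@rz(q[2]);E=np.array([0,0,H])+R@[ex,0,ez];R=R@ry(q[3])@rz(q[4]);W=E+R@[wx,0,wz];R=R@ry(q[5])@rz(q[6]);return W+R@[0,0,tz],R@O,E,W
def data():return [dict(qpos=[1.086,.628,.038,1.517,-.027,.996,-.02],eef_pos=[264.36,-593.83,231.3])]+[json.loads(l) for l in open("log.jsonl")]
def fit():
    D=data();f=lambda p:np.concatenate([fk2(d["qpos"],p)[0]-d["eef_pos"] for d in D]+[0.001*(p-[330,0,450,0,450,0,280])])
    return least_squares(f,[330,0,450,0,450,0,280]),f
LO=np.array([-3.06,-.37,-1.25,.18,-1.1,.23,-2.94]);HI=np.array([3.06,2.12,1.32,2.47,4.24,1.98,2.94])
def ik(v,x,R,q0):
    g=lambda q:np.concatenate([(fk2(q,v)[0]-x)/100,Ro.from_matrix(fk2(q,v)[1].T@R).as_rotvec(),0.002*(q-q0)])
    r=least_squares(g,np.clip(q0,LO+.01,HI-.01),bounds=(LO,HI));e=g(r.x);return r.x,np.linalg.norm(e[:3])*100,np.linalg.norm(e[3:6])
def rot(zaz,dn,yaz):
    a,b,c=np.radians([zaz,dn,yaz]);z=np.array([np.cos(a)*np.cos(b),np.sin(a)*np.cos(b),-np.sin(b)]);y=np.array([np.cos(c),np.sin(c),0]);return np.c_[np.cross(y,z),y,z]
E
python3 - <<'E'
from fit import *
r,f=fit();v=r.x;print(v.round(1),f(v)[:-7].round(1).tolist());np.save("v.npy",v)
q=np.array(data()[-1]["qpos"])
B=np.array([506,-325,64.])
for dn in(10,15,20):
    R=rot(-72.7,dn,17.3);x=B+[0,0,92]+19*R[:,2]
    for nm,xx,RR in(("pre",x-110*R[:,2],R),("grasp",x,R),("lift",x+[0,0,150],R)):
        qq,e1,e2=ik(v,xx,RR,q);print(dn,nm,qq.round(2),round(e1,1),round(e2,3),"E",fk2(qq,v)[2].round(),"W",fk2(qq,v)[3].round());q=qq
    Ri=Ro.from_rotvec(np.pi*R[:,2]).as_matrix()@R
    q2=q.copy();q2[6]+=3.14 if q[6]<0 else -3.14
    print("inv",*ik(v,x+[0,0,150],Ri,q2)) 
E
```

```text
[326.5 -28.3 598.3  62.9 427.   -0.  310.8] [28.1, 9.7, 0.5, 6.7, 28.2, -3.7, 10.1, 20.7, 0.9, 1.8, 2.0, 2.3]
10 pre [-0.12  1.06 -0.25  2.37  1.62  1.62 -1.84] 0.0 0.0 E [507.  56. 641.] W [388.  53. 226.]
10 grasp [ 0.07  1.09 -0.13  2.33  1.88  1.59 -1.8 ] 0.0 0.0 E [517. -38. 627.] W [421. -51. 207.]
10 lift [ 0.05  0.74 -0.11  2.36  1.83  1.46 -1.51] 0.0 0.0 E [384. -24. 786.] W [421. -51. 357.]
inv [ 0.05409184  0.74358808 -0.11430454  2.35504988  1.83492538  1.45857141
  1.63646111] 2.031700478806433e-07 9.934553659386521e-09
15 pre [-0.12  0.98 -0.23  2.39  1.64  1.51 -1.78] 0.0 0.0 E [479.  50. 682.] W [391.  46. 260.]
15 grasp [ 0.08  1.03 -0.12  2.34  1.91  1.48 -1.75] 0.0 0.0 E [498. -43. 656.] W [422. -56. 232.]
15 lift [ 0.06  0.69 -0.11  2.34  1.82  1.35 -1.44] 0.0 0.0 E [357. -26. 807.] W [422. -56. 382.]
inv [ 0.06375979  0.68649339 -0.11011373  2.34216079  1.82287363  1.34574603
  1.70485237] 2.0919164440602253e-07 1.0548425439325011e-08
20 pre [-0.1   0.9  -0.22  2.4   1.66  1.4  -1.7 ] 0.0 0.0 E [449.  38. 722.] W [394.  36. 293.]
20 grasp [ 0.1   0.98 -0.13  2.34  1.93  1.38 -1.7 ] 0.0 0.0 E [478. -52. 684.] W [424. -63. 256.]
20 lift [ 0.08  0.63 -0.11  2.32  1.8   1.24 -1.36] 0.0 0.0 E [330. -31. 826.] W [424. -63. 406.]
inv [ 0.08342737  0.63256017 -0.11383874  2.32233298  1.79914735  1.23759685
  1.78368887] 2.1795751653133145e-07 1.1296058051818456e-08
```

Emit:
step_arm(series=[[[0,-0.128,0,0,0,0,0],[0,-0.128,0,0,0,0,0],[0,0,0,0.228,0.006,0.108,0],[0,0,0,0.228,0.006,0.108,0],[0,0,0,0.228,0.006,0.108,0],[0,0,0,0.228,0.006,0.108,0],[0,0,0,0.228,0.006,0.108,0],[0,0,0,0,0,0,0]]])

```text
clock: 5.4
eef_pos: [475.8, -234.3, 173.5]
tool_rot: [-3.093, 1.301, 1.915]
force: [0.7, 0.4, 1.7]
width: 85.3
gripper_force: 0.0
```

```bash
cat >> h.py <<'E'
from scipy.spatial.transform import Rotation as Ro
def cur():
    d=log();R=Ro.from_euler("xyz",d["tool_rot"]).as_matrix();return np.array(d["eef_pos"]),R,d
def togo(x,R,tgt): print("to go tool axes mm",(R.T@(np.array(tgt)-x)).round(1), "frac",(R.T@(np.array(tgt)-x)/150).round(3))
E
python3 - <<'E'
from h import *
x,R,d=cur();print(x.round(1),np.round(d["qpos"],2),R.round(3).tolist());G=np.array([506,-325,156])+22*R[:,2];togo(x,R,G)
t=shot("top");s=shot("side");cv2.imwrite("pics/pre.png",np.hstack([cv2.resize(t["img"][200:400,290:490],(400,400)),cv2.resize(s["img"][220:420,240:440],(400,400))])[:,:,::-1])
for k in(s,t):print(np.round(proj(k,x)),[np.round(r["centre"]) for r in ctrl.recognise(k,"bottle")[:1]])
E
```

```text
[ 475.8 -234.3  173.5] [-0.14  1.   -0.23  2.36  1.61  1.5  -1.76] [[-0.09, 0.956, 0.279], [0.251, 0.293, -0.922], [-0.964, -0.013, -0.267]]
to go tool axes mm [ -8.6   2.6 118.8] frac [-0.057  0.017  0.792]
[312. 315.] [array([347., 363.])]
[420. 283.] [array([458., 268.])]
```

View pics/pre.png

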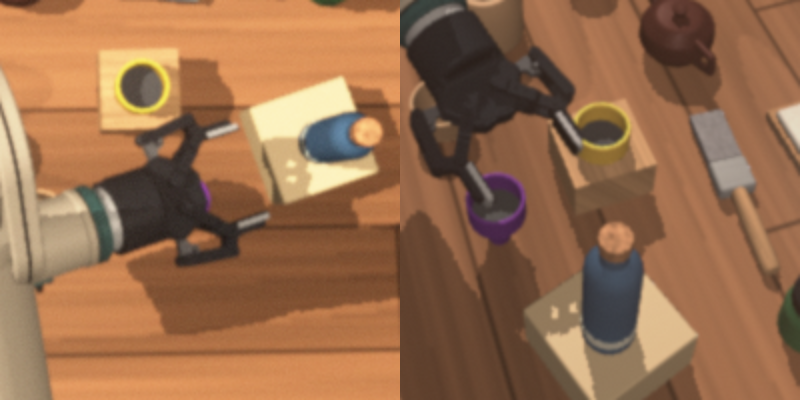

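The gripper is open and lined up with the bottle, its fingers straddling the approach line in both views. I advance and close.

Emit:
step_arm(series=[[[0,0,0,-0.019,0.006,0.2,0],[0,0,0,-0.019,0.006,0.2,0],[0,0,0,-0.019,0.005,0.2,0],[0,0,0,0,0,0.19,0],[0,0,0,0,0,0,0],[0,0,0,0,0,0,1],[0,0,0,0,0,0,1],[0,0,0,0,0,0,1],[0,0,0,0,0,0,1],[0,0,0,0,0,0,1],[0,0,0,0,0,0,1],[0,0,0,0,0,0,1]]])

```text
clock: 6.8
eef_pos: [514.0, -343.8, 157.7]
tool_rot: [-3.128, 1.307, 1.885]
force: [-1.0, 2.7, 7.0]
width: 48.3
gripper_force: 61.0
```

Emit:
step_arm(series=[[[0,0,0,-0.13,0,-0.035,1],[0,0,0,-0.26,0,-0.07,1],[0,0,0,-0.26,0,-0.07,1],[0,0,0,-0.26,0,-0.07,1],[0,0,0,-0.26,0,-0.07,1],[0,-0.16,0,0,0,0,1],[0,-0.16,0,0,0,0,1],[0,0,0,0,0,0,1]]])

```text
clock: 7.6
eef_pos: [515.6, -342.7, 330.6]
tool_rot: [-2.602, 1.543, 2.414]
force: [-0.2, -0.1, -4.7]
width: 48.8
gripper_force: 62.4
```

Emit:
step_arm(series=[[[0,0,-0.187,0,0,0,1],[0,0,-0.187,0,0,0,1],[0,0,-0.187,0,0,0,1],[0,0,-0.187,0,0,0,1],[0,0,-0.187,0,0,0,1],[0,0,-0.187,0,0,0,1],[0,0,-0.187,0,0,0,1],[0,0,-0.187,0,0,0,1],[0,0,-0.187,0,0,0,1],[0,0,-0.187,0,0,0,1],[0,0,-0.187,0,0,0,1]]])

```text
clock: 8.7
eef_pos: [514.4, -344.4, 337.2]
tool_rot: [-1.592, -0.055, -2.841]
force: [0.2, 0.4, -4.3]
width: 48.6
gripper_force: 62.3
```

```bash
python3 -c "
from h import *
x,R,d=cur();print(x.round(1),np.round(d['qpos'],2),R.round(3).tolist())"
```

```text
[ 514.4 -344.4  337.2] [-0.13  0.81  0.13  2.32  1.83  1.45  0.05] [[-0.954, -0.059, 0.295], [-0.296, 0.004, -0.955], [0.055, -0.998, -0.021]]
```

Emit:
step_arm(series=[[[0,0,-0.187,0,0,0,1],[0,0,-0.187,0,0,0,1],[0,0,-0.187,0,0,0,1],[0,0,-0.187,0,0,0,1],[0,0,-0.187,0,0,0,1],[0,0,-0.187,0,0,0,1],[0,0,-0.187,0,0,0,1],[0,0,-0.187,0,0,0,1],[0,0,-0.187,0,0,0,1],[0,0,-0.187,0,0,0,1],[0,0,0,0,0,0,1]]])

```text
clock: 9.8
eef_pos: [514.6, -344.1, 337.2]
tool_rot: [-1.943, -1.514, -2.47]
force: [0.2, 0.6, -2.8]
width: 48.4
gripper_force: 62.5
```

Emit:
step_arm(series=[[[0,0,0,0,0,0,1],[0,0,0,0,0,0,1],[0,0,0,0,0,0,1],[0,0,0,0,0,0,1],[0,0,0,0,0,0,1],[0,0,0,0,0,0,1],[0,0,0,0,0,0,1],[0,0,0,0,0,0,1],[0,0,0,0,0,0,1],[0,0,0,0,0,0,1],[0,0,0,0,0,0,1]]])

```text
clock: 10.9
eef_pos: [514.4, -344.7, 337.9]
tool_rot: [-1.858, -1.516, -2.555]
force: [0.5, 0.0, -3.8]
width: 47.8
gripper_force: 62.4
```

Emit:
step_arm(series=[[[0,0,0,0,0,0,1],[0,0,0,0,0,0,1],[0,0,0,0,0,0,1],[0,0,0,0,0,0,1],[0,0,0,0,0,0,1],[0,0,0,0,0,0,1],[0,0,0,0,0,0,1],[0,0,0,0,0,0,1]]])

```text
clock: 11.7
eef_pos: [514.4, -344.7, 337.9]
tool_rot: [-1.857, -1.515, -2.556]
force: [-0.2, -0.7, -3.1]
width: 48.2
gripper_force: 62.4
```

```bash
python3 - <<'E'
from h import *
from fit import fit,ik,rot,fk2
x,R,d=cur();print(x.round(1),np.round(d['qpos'],2),R.round(3).tolist())
t=shot("top");s=shot("side");
cv2.imwrite("pics/inv.png",np.hstack([cv2.resize(t["img"][200:400,340:540],(400,400)),cv2.resize(s["img"][200:480,240:520],(400,400))])[:,:,::-1])
r,f=fit();v=r.x;np.save("v.npy",v);print(v.round(),np.abs(f(v)).max())
# mat
m=mask(t,(8,60,185),(20,190,255),(128,250,186,310));e=cv2.fitEllipse(hull(m));print("mat",e,onz(t,e[0],55))
q=np.array(d["qpos"])
for zaz in(-72,-40,-10,20,33):
    RR=rot(zaz,12,zaz+90);G=np.array([500,330,55+95.]);q0=q.copy();q0[0]-=1.1;q0[6]=-1.7
    for h in(100,0):
        qq,e1,e2=ik(v,G+[0,0,h]+20*RR[:,2],RR,q0);print(zaz,h,qq.round(2),round(e1,1),round(e2,3),fk2(qq,v)[2].round(),fk2(qq,v)[3].round())
E
```

```text
[ 514.4 -344.7  337.9] [-0.25  0.83  0.31  2.32  1.84  1.33  1.47] [[-0.046, -0.954, 0.295], [-0.031, -0.294, -0.955], [0.998, -0.053, -0.016]]
[340. -33. 588.  56. 434.   0. 320.] 27.536577731523607
mat ((153.3515167236328, 282.2997741699219), (39.79044723510742, 55.23930740356445), 22.363733291625977) [491.30426476 338.94820175  55.        ]
-72 100 [-1.03  1.03 -0.02  1.43  0.87  1.83 -1.07] 0.0 0.0 [251. 416. 672.] [409. 609. 312.]
-72 0 [-1.01  1.17 -0.06  1.4   0.87  1.78 -1.17] 0.0 0.0 [285. 446. 599.] [409. 609. 212.]
-40 100 [-1.22  0.92  0.08  1.85  1.19  1.43 -1.2 ] 0.0 0.0 [151. 423. 721.] [275. 519. 312.]
-40 0 [-1.2   1.1   0.05  1.82  1.21  1.4  -1.34] 0.0 0.0 [182. 475. 638.] [275. 519. 212.]
-10 100 [-1.34  0.9   0.22  2.29  1.79  1.2  -1.65] 0.0 0.0 [ 92. 431. 731.] [211. 381. 312.]
-10 0 [-1.31  1.12  0.17  2.25  1.81  1.26 -1.83] 0.0 0.0 [128. 499. 625.] [211. 381. 212.]
20 100 [-0.65  0.88 -0.63  2.47  2.14  1.77 -1.34] 7.4 0.234 [359. 248. 736.] [214. 308. 327.]
20 0 [-1.1   1.22  0.07  2.47  2.27  1.74 -2.01] 5.8 0.165 [241. 484. 572.] [210. 279. 187.]
33 100 [-0.1   0.89 -1.25  2.47  2.19  1.53 -0.72] 13.0 0.396 [450.  12. 719.] [264. 261. 412.]
33 0 [-1.43  1.85  0.79  2.47  2.31  1.79 -2.94] 10.5 0.291 [ 59. 569. 202.] [247. 184. 114.]
```

View pics/inv.png

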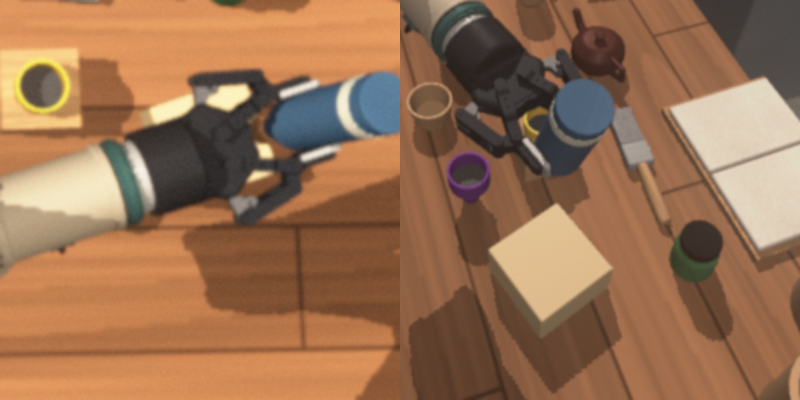

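The bottle is upside down at the gripper in both views, with its white band uppermost, and was held there for about 2 s. I roll it back and carry it across.

Emit:
step_arm(series=[[[0,0,0.187,0,0,0,1],[0,0,0.187,0,0,0,1],[0,0,0.187,0,0,0,1],[0,0,0.187,0,0,0,1],[0,0,0.187,0,0,0,1],[0,0,0.187,0,0,0,1],[0,0,0.187,0,0,0,1],[0,0,0.187,0,0,0,1],[0,0,0.187,0,0,0,1],[0,0,0.187,0,0,0,1],[0,0,0.187,0,0,0,1]]])

```text
clock: 12.9
eef_pos: [514.3, -344.8, 338.0]
tool_rot: [-1.586, 0.104, -2.844]
force: [-0.4, 0.2, -3.0]
width: 48.5
gripper_force: 62.4
```

Emit:
step_arm(series=[[[0,0,0.187,0,0,0,1],[0,0,0.187,0,0,0,1],[0,0,0.187,0,0,0,1],[0,0,0.187,0,0,0,1],[0,0,0.187,0,0,0,1],[0,0,0.187,0,0,0,1],[0,0,0.187,0,0,0,1],[0,0,0.187,0,0,0,1],[0,0,0.187,0,0,0,1],[0,0,0.187,0,0,0,1],[0,0,0,0,0,0,1]]])

```text
clock: 14.0
eef_pos: [514.1, -345.0, 337.9]
tool_rot: [-2.888, 1.555, 2.124]
force: [0.3, 0.4, -3.0]
width: 48.3
gripper_force: 62.4
```

Emit:
step_arm(series=[[[0,0,0,0,0.088,-0.287,1],[0,0,0,0,0.088,-0.287,1],[0,0,0,0,0.088,-0.287,1],[0,0,0,0,0.088,-0.287,1],[0,0,0,0,0.088,-0.287,1],[0,0,0,0,0.088,-0.287,1],[0,0,0,0,0.088,-0.287,1],[0,0,0,0,0.088,-0.287,1],[0,0,0,0,0.088,-0.287,1],[0,0,0,0,0.088,-0.287,1],[0,0,0,0,0.088,-0.287,1],[0,0,0,0,0.088,-0.287,1]]])

```text
clock: 15.2
eef_pos: [513.0, 196.9, 345.1]
tool_rot: [-2.635, 1.553, 2.376]
force: [0.5, -0.5, -4.7]
width: 48.6
gripper_force: 63.8
```

Emit:
step_arm(series=[[[-0.172,0,0,0,0,0,1],[-0.172,0,0,0,0,0,1],[-0.172,0,0,0,0,0,1],[-0.172,0,0,0,0,0,1],[0,0,0,0,0,0,1]]])

```text
clock: 15.7
eef_pos: [511.2, 193.5, 345.9]
tool_rot: [-2.741, 1.555, 2.814]
force: [0.6, 0.0, -2.1]
width: 48.3
gripper_force: 64.0
```

```bash
python3 - <<'E'
from h import *
x,R,d=cur();print(x.round(1),np.round(d['qpos'],2),R.round(3).tolist())
# bottle axis in tool frame from grasp: world up with logged grasp tool_rot
Rg=Ro.from_euler("xyz",[-3.128,1.307,1.885]).as_matrix();u=Rg.T@[0,0,1];print("bottle axis now",(R@u).round(3),"fix rotvec tool frac",((Ro.align_vectors([u],[R.T@[0,0,1]])[0].as_rotvec())*-1/np.radians(45)).round(3))
b=Rg.T@(np.array([506,-325,64])-np.array([514,-343.8,157.7]));print("base now",(x+R@b).round(1),b.round(1))
E
```

```text
[511.2 193.5 345.9] [-0.99  0.81 -0.16  2.1   1.34  1.73 -1.36] [[-0.015, 0.666, 0.746], [0.005, 0.746, -0.666], [-1.0, -0.006, -0.014]]
bottle axis now [-0.183  0.166  0.969] fix rotvec tool frac [-0.002  0.318  0.003]
base now [512.3 189.5 250.1] [95.8 -1.7  4.8]
```

Emit:
step_arm(series=[[[0,0.159,0,0,0,0,1],[0,0.159,0,0,0,0,1],[0,0,0,0.229,0.132,-0.048,1],[0,0,0,0.229,0.132,-0.048,1],[0,0,0,0.229,0.132,-0.048,1],[0,0,0,0.229,0.132,-0.048,1],[0,0,0,0.229,0.132,-0.048,1],[0,0,0,0,0,0,1],[0,0,0,0,0,0,1]]])

```text
clock: 16.6
eef_pos: [520.5, 322.8, 188.7]
tool_rot: [3.138, 1.307, 2.405]
force: [-0.3, -1.3, -2.9]
width: 48.2
gripper_force: 63.9
```

```bash
python3 - <<'E'
from h import *
x,R,d=cur();print(x.round(1),np.round(d['qpos'],2),R.round(3).tolist())
Rg=Ro.from_euler("xyz",[-3.128,1.307,1.885]).as_matrix();u=Rg.T@[0,0,1];print("bottle axis now",(R@u).round(3),"fix rotvec tool frac",((Ro.align_vectors([u],[R.T@[0,0,1]])[0].as_rotvec())*-1/np.radians(45)).round(3))
b=np.array([95.8,-1.7,4.8]);B=x+R@b;print("base now",B.round(1));togo(x,R,x+np.array([500.5,331,59])-B)
t=shot("top");s=shot("side")
cv2.imwrite("pics/pl.png",np.hstack([cv2.resize(t["img"][200:340,90:230],(400,400)),cv2.resize(s["img"][80:220,190:330],(400,400))])[:,:,::-1])
print("stopper exp",np.round(proj(t,B+R@u*170)),np.round(proj(s,B+R@u*170)),"base",np.round(proj(t,B)),np.round(proj(s,B)),"mat",np.round(proj(s,[500.5,331,55])))
E
```

```text
[520.5 322.8 188.7] [-1.01  1.02 -0.24  1.76  1.27  1.61 -1.27] [[-0.193, 0.669, 0.718], [0.175, 0.744, -0.645], [-0.965, 0.001, -0.261]]
bottle axis now [-0.003 -0.003  1.   ] fix rotvec tool frac [ 0.002 -0.    -0.006]
base now [504.3 335.2  95. ]
to go tool axes mm [34.7 -5.7  9.4] frac [ 0.232 -0.038  0.062]
stopper exp [122. 271.] [250.  94.] base [150. 276.] [258. 151.] mat [259. 164.]
```

View pics/pl.png

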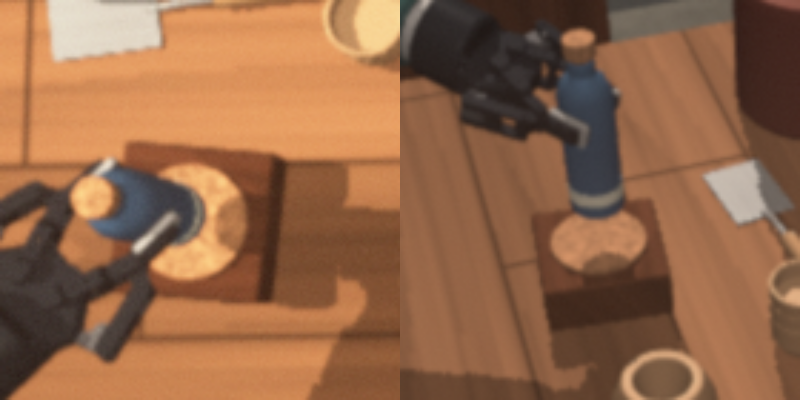

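The bottle is upright 40 mm above the mat and matches the predicted positions to about 2 px in both views. I lower it gently.

Emit:
step_arm(series=[[[0,0,0,0.058,-0.01,0.016,1],[0,0,0,0.058,-0.01,0.016,1],[0,0,0,0.058,-0.009,0.015,1],[0,0,0,0.058,-0.009,0.015,1],[0,0,0,0,0,0,1],[0,0,0,0.0065,0,0.002,1],[0,0,0,0.0065,0,0.002,1],[0,0,0,0,0,0,1]]])

```text
clock: 17.5
eef_pos: [516.8, 319.1, 151.5]
tool_rot: [3.123, 1.305, 2.393]
force: [0.4, 0.9, -3.3]
width: 48.4
gripper_force: 63.9
```

Emit:
step_arm(series=[[[0,0,0,0.0065,0,0.002,1],[0,0,0,0.0065,0,0.002,1],[0,0,0,0,0,0,1]]])

```text
clock: 17.8
eef_pos: [516.8, 319.0, 149.3]
tool_rot: [3.125, 1.305, 2.395]
force: [-0.2, -0.3, -2.3]
width: 48.4
gripper_force: 63.9
```

Emit:
step_arm(series=[[[0,0,0,0.0065,0,0.002,1],[0,0,0,0.0065,0,0.002,1],[0,0,0,0,0,0,1]]])

```text
clock: 18.1
eef_pos: [517.1, 318.7, 148.5]
tool_rot: [3.122, 1.308, 2.392]
force: [-2.0, -0.7, 3.1]
width: 48.2
gripper_force: 64.1
```

Emit:
step_arm(series=[[[0,0,0,0.0065,0,0.002,1],[0,0,0,0,0,0,1]]])

```text
clock: 18.3
eef_pos: [517.3, 318.6, 148.6]
tool_rot: [3.12, 1.31, 2.389]
force: [-3.2, 0.2, 6.6]
width: 48.2
gripper_force: 64.3
```

Emit:
step_arm(series=[[[0,0,0,0,0,0,0.6],[0,0,0,0,0,0,0.3],[0,0,0,0,0,0,0],[0,0,0,0,0,0,0],[0,0,0,0,0,0,0],[0,0,0,0,0,0,0],[0,0,0,0,0,0,0]]])

```text
clock: 19.0
eef_pos: [516.9, 318.9, 146.2]
tool_rot: [3.125, 1.305, 2.395]
force: [-0.0, -0.5, -0.8]
width: 85.1
gripper_force: 0.0
```

Emit:
step_arm(series=[[[0,0,0,0,0,-0.1,0],[0,0,0,0,0,-0.25,0],[0,0,0,0,0,-0.3,0],[0,0,0,0,0,-0.3,0],[0,0,0,-0.3,0,0,0],[0,0,0,-0.3,0,0,0],[0,0,0,-0.3,0,0,0],[0,0,0,-0.3,0,0,0],[0,0,0,0,0,0,0]]])

```text
clock: 19.9
eef_pos: [449.5, 378.5, 363.7]
tool_rot: [3.086, 1.304, 2.355]
force: [0.6, 0.0, -0.5]
width: 85.4
gripper_force: 0.0
```

```bash
python3 - <<'E'
from h import *
x,R,d=cur();print(x.round(1),np.round(d['qpos'],2),R.round(3).tolist())
t=shot("top");s=shot("side")
for p in(t,s):
    print("exp",np.round(proj(p,[500.5,331,55+85])),[np.round(r["centre"]) for r in ctrl.recognise(p,"bottle")[:1]])
cv2.imwrite("pics/p2.png",np.hstack([cv2.resize(t["img"][170:310,90:230],(400,400)),cv2.resize(s["img"][80:220,190:330],(400,400))])[:,:,::-1])
E
```

```text
[449.5 378.5 363.7] [-1.11  0.77 -0.31  1.66  1.15  1.82 -1.03] [[-0.186, 0.669, 0.72], [0.186, 0.743, -0.643], [-0.965, 0.015, -0.263]]
exp [145. 276.] [array([148., 275.])]
exp [255. 138.] [array([257., 143.])]
```

View pics/p2.png

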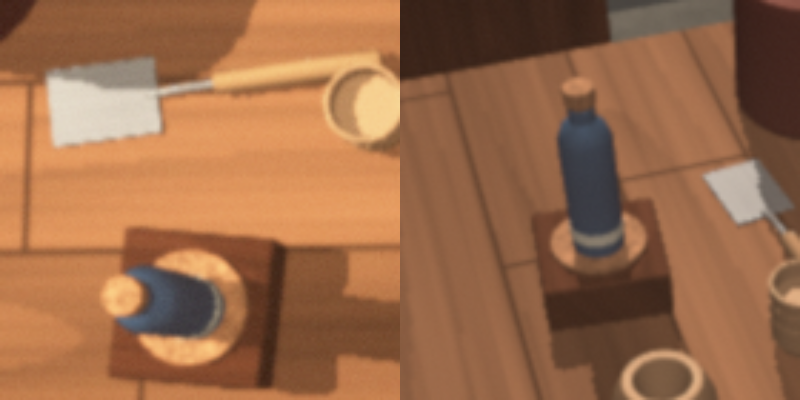

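Bottle stands upright inside the mat disc in both views. Next I measure the strainer and jar mouth more exactly by matching projected hulls.

```bash
cat > meas.py <<'E'
from h import *
from scipy.optimize import least_squares
th=np.linspace(0,6.283,120,endpoint=False)
def pred(p,x,y,zs,r): return cv2.convexHull(np.array([proj(p,[x+r*np.cos(a),y+r*np.sin(a),z]) for z in zs for a in th],np.float32))
def cen(h):
    m=cv2.moments(h.astype(np.float32)*1.0);return np.array([m["m10"]/m["m00"],m["m01"]/m["m00"]]),m["m00"]
def solve(p,m,zs,r,g):
    h=hull(m).astype(np.float32);c,a=cen(h);a=cv2.countNonZero(cv2.fillConvexPoly(np.zeros_like(m),hull(m),255));
    s=least_squares(lambda q:cen(pred(p,q[0],q[1],zs,r))[0]-c,g);return s.x.round(2),a,round(cen(pred(p,*s.x,zs,r))[1],1)
E
python3 - <<'E'
from meas import *
t=shot("top");s=shot("side")
print("str top",solve(t,mask(t,(20,110,100),(35,255,255),(335,225,385,262)),(85,),30,[571,-125]))
print("str top wall",solve(t,mask(t,(20,110,100),(35,255,255),(335,225,385,262)),(55,85),30,[571,-125]))
print("str side",solve(s,mask(s,(20,110,60),(35,255,255),(318,262,368,312)),(55,85),30,[571,-125]))
for v in(205,220,232):
    print("jar top",v,solve(t,mask(t,(8,60,v),(25,200,255),(236,253,276,294)),(85,),34,[507,107]))
for v in(130,150,170):
    print("jar side",v,solve(s,mask(s,(8,60,v),(25,200,255),(262,200,304,228)),(85,),34,[507,107]))
print(t["img"][266:282:1,240:272:2].max(2)[7].tolist())
a=cv2.resize(t["img"][222:262,340:380],(400,400));b=cv2.resize(t["img"][253:293,236:276],(400,400));cv2.imwrite("pics/m.png",np.vstack([np.hstack([a,b])])[:,:,::-1])
E
```

```text
str top (array([ 574.54, -119.16]), 843, 570.7)
str top wall (array([ 575.92, -120.37]), 843, 612.6)
str side (array([ 573.25, -118.42]), 574, 757.4)
jar top 205 (array([507.18, 110.01]), 831, 756.0)
jar top 220 (array([507.14, 109.28]), 788, 756.0)
jar top 232 (array([506.8 , 108.73]), 742, 756.0)
jar side 130 (array([517.81, 100.76]), 868, 471.7)
jar side 150 (array([518.76, 101.29]), 825, 471.0)
jar side 170 (array([506.17, 107.27]), 473, 469.3)
[241, 246, 200, 137, 136, 156, 191, 193, 192, 192, 191, 191, 185, 217, 246, 236]
```

View pics/m.png

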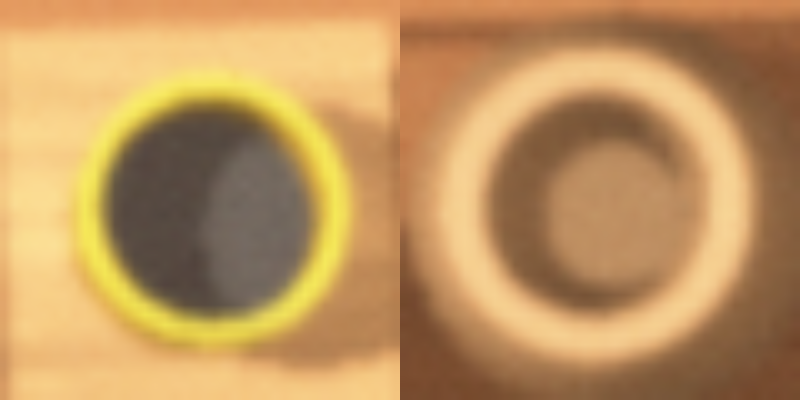

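Emit:
step_arm(series=[[[0,0.18,0,0,0,0,0],[0,0.18,0,0,0,0,0],[0,0.18,0,0,0,0,0],[0,0.18,0,0,0,0,0],[0,0.18,0,0,0,0,0],[0,0.18,0,0,0,0,0],[0,0.18,0,0,0,0,0],[0,0.18,0,0,0,0,0],[0,0.18,0,0,0,0,0],[0,0,0,0,0,0,0]]])

```text
clock: 21.2
eef_pos: [454.6, 373.1, 355.9]
tool_rot: [3.14, 0.034, 2.398]
force: [0.1, -1.7, -0.4]
width: 85.5
gripper_force: 0.0
```

```bash
python3 - <<'E'
from h import *
x,R,d=cur();print(x.round(1),np.round(d['qpos'],2),R.round(3).tolist());togo(x,R,[571.5,-125,200])
c=np.array(R[:,2]);print("fix frac",(R.T@np.cross(c,[0,0,-1])/np.radians(45)).round(3))
E
```

```text
[454.6 373.1 355.9] [-0.33  0.49 -0.69  1.51  0.36  1.26 -0.24] [[-0.736, 0.677, 0.026], [0.676, 0.736, -0.021], [-0.034, 0.002, -0.999]]
to go tool axes mm [-417.7 -288.   169.4] frac [-2.785 -1.92   1.129]
fix frac [0.003 0.043 0.   ]
```

```bash
cat >> meas.py <<'E'
def ring(p,ch,z,rin,rout,g):
    im=cv2.GaussianBlur(ch.astype(np.float32),(0,0),0.5)
    def mean(x,y,r):
        P=np.array([proj(p,[x+r*np.cos(a),y+r*np.sin(a),z]) for a in th],np.float32);return cv2.remap(im,P[:,0:1],P[:,1:2],cv2.INTER_LINEAR).ravel()
    from scipy.optimize import minimize
    rm=(rin+rout)/2;w=rout-rin
    f=lambda q:-(mean(*q,rm).mean()-.6*mean(*q,rout+w/2+1).mean()-.4*mean(*q,rin-w/2-1).mean())
    s=min((minimize(f,np.array(g)+[dx,dy],method="Nelder-Mead") for dx in(-3,0,3) for dy in(-3,0,3)),key=lambda s:s.fun);return s.x.round(2),round(s.fun,1)
E
python3 - <<'E'
from meas import *
for i in range(2):
    t=shot("top");I=t["img"].astype(float)
    print(ring(t,(I[:,:,0]+I[:,:,1])/2-I[:,:,2],85,26,30,[571,-125.5]),ring(t,I.max(2),85,24.5,34,[507,108]))
s=shot("side");I=s["img"].astype(float)
print(ring(s,(I[:,:,0]+I[:,:,1])/2-I[:,:,2],85,26,30,[571,-125.5]),ring(s,I.max(2),85,24.5,34,[507,108]))
E
```

```text
(array([ 570.64, -125.26]), np.float64(-56.0)) (array([506.32, 108.77]), np.float64(-91.6))
(array([ 570.56, -125.26]), np.float64(-55.9)) (array([506.34, 108.68]), np.float64(-91.6))
(array([ 569.8 , -126.77]), np.float64(-35.7)) (array([505.49, 107.14]), np.float64(-91.1))
```

Emit:
step_arm(series=[[[0,0.043,0,0,0,0,0],[0,0,0,-0.253,-0.1745,0,0],[0,0,0,-0.253,-0.1745,0,0],[0,0,0,-0.253,-0.1745,0,0],[0,0,0,-0.253,-0.1745,0,0],[0,0,0,-0.253,-0.1745,0,0],[0,0,0,-0.253,-0.1745,0,0],[0,0,0,-0.253,-0.1745,0,0],[0,0,0,-0.253,-0.1745,0,0],[0,0,0,-0.253,-0.1745,0,0],[0,0,0,-0.253,-0.1745,0,0],[0,0,0,-0.253,-0.1745,0,0]]])

```text
clock: 22.55
eef_pos: [567.9, -114.7, 355.7]
tool_rot: [3.137, -0.001, 2.414]
force: [0.8, 0.2, 0.5]
width: 85.3
gripper_force: 0.0
```

```bash
python3 - <<'E'
from h import *
x,R,d=cur();print(x.round(1),np.round(d['qpos'],2),R.round(3).tolist());togo(x,R,[571.5,-125,120])
c=np.array(R[:,2]);print("fix frac",(R.T@np.cross(c,[0,0,-1])/np.radians(45)).round(3))
E
```

```text
[ 567.9 -114.7  355.7] [ 0.56  0.47 -0.64  1.53  0.29  1.24  0.72] [[-0.747, 0.665, 0.002], [0.665, 0.747, 0.004], [0.001, 0.005, -1.0]]
to go tool axes mm [ -9.8  -6.4 235.7] frac [-0.066 -0.043  1.571]
fix frac [ 0.006 -0.002  0.   ]
```

Emit:
step_arm(series=[[[0.006,-0.002,0,-0.061,-0.046,0.1,0],[0,0,0,0,0,0.3,0],[0,0,0,0,0,0.3,0],[0,0,0,0,0,0.3,0],[0,0,0,0,0,0.3,0],[0,0,0,0,0,0.27,0],[0,0,0,0,0,0,0],[0,0,0,0,0,0,0]]])

```text
clock: 23.35
eef_pos: [570.2, -124.1, 120.5]
tool_rot: [-3.142, -0.0, 2.413]
force: [-0.1, 0.4, 0.6]
width: 85.3
gripper_force: 0.0
```

```bash
python3 - <<'E'
from h import *
x,R,d=cur();print(x.round(1),np.round(d['qpos'],2),R.round(4).tolist());togo(x,R,[570.2,-126,61])
c=np.array(R[:,2]);print("fix frac",(R.T@np.cross(c,[0,0,-1])/np.radians(45)).round(4))
s=shot("side");print(np.round(proj(s,[570.2,-126,85])),np.round(proj(s,x)));cv2.imwrite("pics/g.png",cv2.resize(s["img"][200:350,240:440],(800,600))[:,:,::-1])
E
```

```text
[ 570.2 -124.1  120.5] [ 0.48  0.72 -0.51  1.8   0.49  0.75  0.56] [[-0.7462, 0.6657, -0.0004], [0.6657, 0.7462, 0.0003], [0.0005, -0.0, -1.0]]
to go tool axes mm [-1.3 -1.4 59.5] frac [-0.008 -0.009  0.396]
fix frac [-0.     -0.0006  0.    ]
[341. 282.] [341. 271.]
```

View pics/g.png

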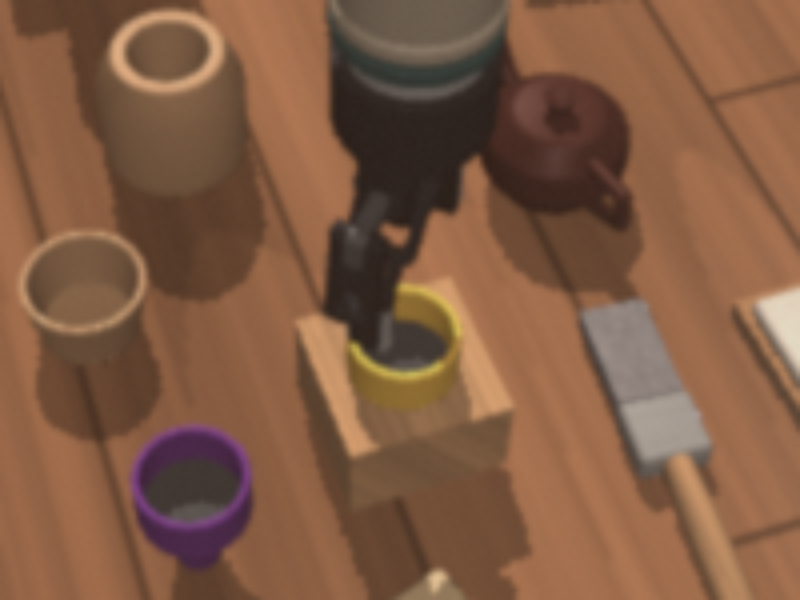

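The open gripper is centred above the yellow strainer (collar at about (405,345) in the crop). I descend and grip.

Emit:
step_arm(series=[[[0,0,0,-0.008,-0.009,0.1,0],[0,0,0,0,0,0.1,0],[0,0,0,0,0,0.1,0],[0,0,0,0,0,0.096,0],[0,0,0,0,0,0,0],[0,0,0,0,0,0,1],[0,0,0,0,0,0,1],[0,0,0,0,0,0,1],[0,0,0,0,0,0,1],[0,0,0,0,0,0,1],[0,0,0,0,0,0,1]]])

```text
clock: 24.5
eef_pos: [570.7, -127.6, 61.9]
tool_rot: [3.141, 0.002, 2.411]
force: [0.3, 0.6, 6.8]
width: 58.6
gripper_force: 64.7
```

```bash
python3 - <<'E'
from h import *
x,R,d=cur();print(x.round(2),R.round(4).tolist())
E
```

```text
[ 570.66 -127.58   61.9 ] [[-0.7446, 0.6675, 0.0021], [0.6675, 0.7446, -0.001], [-0.0022, 0.0007, -1.0]]
```

Emit:
step_arm(series=[[[0,0,0,0,0,-0.1,1],[0,0,0,0,0,-0.2,1],[0,0,0,0,0,-0.25,1],[0,0,0,0,0,-0.25,1],[0,0,0,0.227,0.146,0,1],[0,0,0,0.227,0.146,0,1],[0,0,0,0.227,0.146,0,1],[0,0,0,0.227,0.146,0,1],[0,0,0,0.227,0.146,0,1],[0,0,0,0.227,0.146,0,1],[0,0,0,0,0,0,1],[0,0,0,0,0,0,1]]])

```text
clock: 25.7
eef_pos: [505.4, 107.5, 181.5]
tool_rot: [3.141, 0.002, 2.414]
force: [-0.8, -0.4, -1.1]
width: 58.2
gripper_force: 64.6
```

```bash
python3 - <<'E'
from meas import *
Rg=np.array([[-0.7446, 0.6675, 0.0021], [0.6675, 0.7446, -0.001], [-0.0022, 0.0007, -1.0]])
x,R,d=cur();print(x.round(2));togo(x,R,[506.5,106.9,100]);print("fix to grasp orient",(Ro.from_matrix(R.T@Rg).as_rotvec()/np.radians(45)).round(4))
s=shot("side");I=s["img"].astype(float)
Y=(I[:,:,0]+I[:,:,1])/2-I[:,:,2];z=x[2]-61.9+85
print("strainer ring side",ring(s,Y,z,26,30,x[:2]), "expect",x[:2])
cv2.imwrite("pics/j.png",cv2.resize(s["img"][130:280,210:410],(800,600))[:,:,::-1])
E
```

```text
[505.42 107.51 181.46]
to go tool axes mm [-1.1  0.3 81.5] frac [-0.007  0.002  0.543]
fix to grasp orient [-0.0007 -0.0007  0.0035]
strainer ring side (array([503.71, 106.18]), np.float64(-10.2)) expect [505.41672875 107.51388395]
```

View pics/j.png

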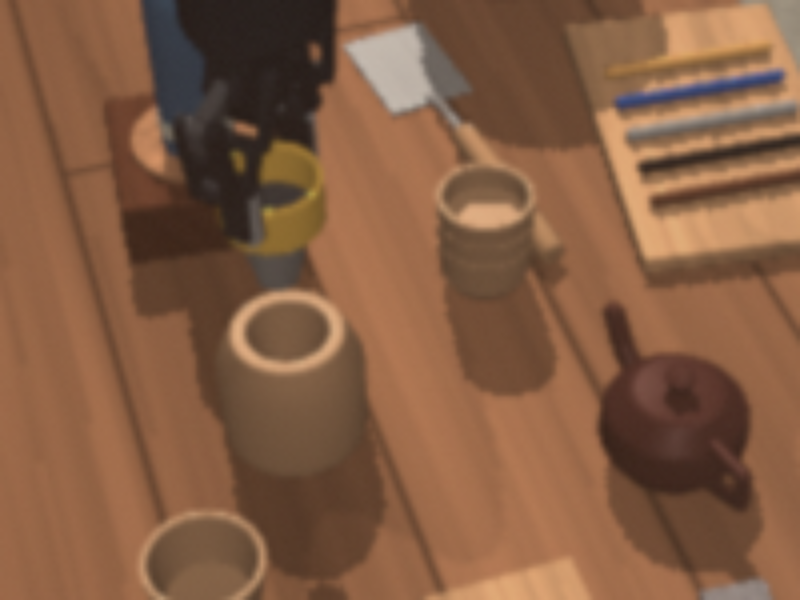

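The strainer hangs straight, with its cone directly over the jar's mouth (crop (288,332)). I lower it.

Emit:
step_arm(series=[[[0,0,0.003,-0.007,0.002,0.1,1],[0,0,0,0,0,0.1,1],[0,0,0,0,0,0.1,1],[0,0,0,0,0,0.1,1],[0,0,0,0,0,0.1,1],[0,0,0,0,0,0,1],[0,0,0,0,0,0,1]]])

```text
clock: 26.45
eef_pos: [506.9, 104.8, 105.8]
tool_rot: [-3.141, 0.001, 2.406]
force: [0.3, 0.6, -1.4]
width: 58.6
gripper_force: 64.6
```

Emit:
step_arm(series=[[[0,0,0,0,0,0.012,1],[0,0,0,0,0,0.012,1],[0,0,0,0,0,0.012,1],[0,0,0,0,0,0.012,1],[0,0,0,0,0,0,1],[0,0,0,0,0,0,1]]])

```text
clock: 27.05
eef_pos: [506.5, 106.1, 98.4]
tool_rot: [-3.141, 0.001, 2.408]
force: [0.3, -0.6, -0.7]
width: 59.0
gripper_force: 64.6
```

Emit:
step_arm(series=[[[0,0,0,0.003,0.003,0.01,1],[0,0,0,0,0,0.01,1],[0,0,0,0,0,0.007,1],[0,0,0,0,0,0,1],[0,0,0,0,0,0,1]]])

```text
clock: 27.55
eef_pos: [506.5, 106.6, 94.4]
tool_rot: [-3.141, 0.001, 2.408]
force: [0.4, 0.5, -0.7]
width: 58.8
gripper_force: 64.6
```

Emit:
step_arm(series=[[[0,0,0,0,0,0.006,1],[0,0,0,0,0,0.006,1],[0,0,0,0,0,0,1],[0,0,0,0,0,0,1]]])

```text
clock: 27.95
eef_pos: [506.5, 106.6, 92.5]
tool_rot: [-3.141, 0.001, 2.408]
force: [-0.5, 0.4, -0.1]
width: 58.3
gripper_force: 64.6
```

Emit:
step_arm(series=[[[0,0,0,0,0,0.006,1],[0,0,0,0,0,0,1],[0,0,0,0,0,0,1]]])

```text
clock: 28.25
eef_pos: [506.6, 106.7, 91.9]
tool_rot: [-3.141, 0.001, 2.408]
force: [-1.2, 0.3, 2.4]
width: 58.6
gripper_force: 64.8
```

Emit:
step_arm(series=[[[0,0,0,0,0,0.005,1],[0,0,0,0,0,0,1],[0,0,0,0,0,0,1]]])

```text
clock: 28.55
eef_pos: [506.7, 106.7, 91.8]
tool_rot: [-3.142, 0.002, 2.408]
force: [-2.7, -1.1, 10.2]
width: 59.2
gripper_force: 65.6
```

Contact came at the expected 91.9 mm, so the collar is on the rim. I release and withdraw.

Emit:
step_arm(series=[[[0,0,0,0,0,-0.004,0.9],[0,0,0,0,0,0,0.5],[0,0,0,0,0,0,0],[0,0,0,0,0,0,0],[0,0,0,0,0,0,0],[0,0,0,0,0,0,0],[0,0,0,0,0,0,0]]])

```text
clock: 29.25
eef_pos: [506.5, 106.6, 91.4]
tool_rot: [-3.141, 0.001, 2.408]
force: [-0.5, -1.3, 0.3]
width: 85.4
gripper_force: 0.0
```

Emit:
step_arm(series=[[[0,0,0,0,0,-0.1,0],[0,0,0,0,0,-0.25,0],[0,0,0,0,0,-0.3,0],[0,0,0,0,0,-0.3,0],[0,0,0,0,0,-0.3,0],[0,0,0,-0.2,-0.2,-0.1,0],[0,0,0,-0.2,-0.2,0,0],[0,0,0,-0.2,-0.2,0,0],[0,0,0,-0.2,-0.2,0,0],[0,0,0,-0.2,-0.2,0,0],[0,0,0,0,0,0,0],[0,0,0,0,0,0,0]]])

```text
clock: 30.45
eef_pos: [517.2, -106.0, 293.9]
tool_rot: [-3.141, 0.0, 2.405]
force: [-0.2, 0.5, 0.4]
width: 85.4
gripper_force: 0.0
```

```bash
python3 - <<'E'
from meas import *
t=shot("top");s=shot("side")
for p in(t,s):
    I=p["img"].astype(float);print(ring(p,(I[:,:,0]+I[:,:,1])/2-I[:,:,2],115,26,30,[506.5,107.5]))
cv2.imwrite("pics/f.png",np.hstack([cv2.resize(t["img"][222:322,205:305],(400,400)),cv2.resize(s["img"][90:290,190:390],(400,400))])[:,:,::-1])
E
```

```text
(array([506.25, 106.45]), np.float64(-65.8))
(array([504.93, 106.53]), np.float64(-20.1))
```

View pics/f.png

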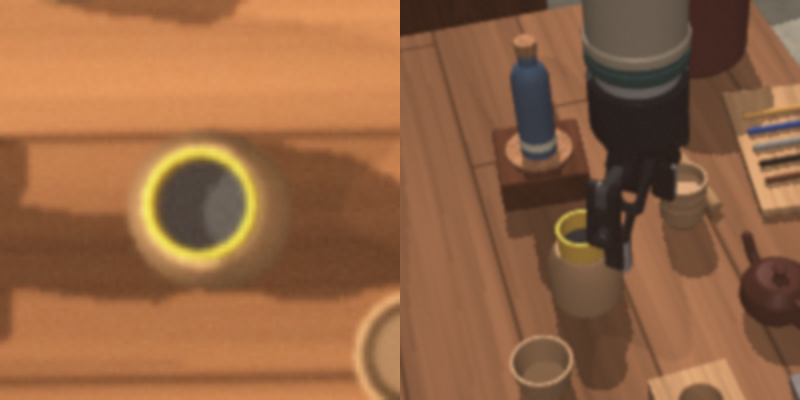

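The strainer sits level on the jar at a collar-top height of 115 mm, about 2 mm off the mouth's centre, and the bottle is upright on the mat. The gripper is clear of both.

```bash
python3 -c "
from cell import ctrl
print(ctrl.finish_job())"
```

```text
the job is handed in; nothing more can be done
None
```

I handed the job in (no verdict was returned): the bottle was held upside down for about 2 s and now stands upright on the cork mat, and the yellow strainer is seated on the jar's rim about 2 mm off centre and released, with no bystander touched as far as the pictures show.

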